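# Lock a woven case into the closing jig

## Task

Lay the loose white round case in the raised two-bar cradle of the jig, between its wooden end plate and the blue stop, and let go of it. Then pull up the red lock plunger, slide the blue stop one hole towards the case, and let the pin drop fully into that next hole, so the case is held between plate and stop. Finish still holding the red knob with the gripper, pin fully down; leave everything else on the table where it is.

Things in the scene. Friction and masses are not known exactly. Their poses are not given: they have to be found in the camera images.
- white_case: the white woven round case lying on one of the two low rests, to be placed: cylinder 56 mm in diameter, 150 mm long, 0.1 to 0.2 kg, rigid, either way round will do. Origin at its centre, y along its length. On the rest its centre is 40 mm above the table; the rest (40 mm wide) is narrower than the case, whose sides are free to grip across
- dark_case: a black case of the same size lying on the other rest: leave it. Origin at its centre, y along its length
- jig: the closing jig, fixed to the table: base board 130 x 345 x 18 mm. Origin on the table surface, z up, y along the jig. On its -y half the cradle: two round 10 mm steel bars along y, axes at x = -18 and +18 mm, 55 mm up. On its +y half the aluminium rail, 24 mm wide, top 50 mm up. Light wooden end plate, 108 mm high, inner face at y = -170 mm
- cradle (a point): where the centre of the seated case lies in the end: 82.7 mm above the table, at jig y = -95 mm, midway between end plate and stop when the stop is in the next hole; axes as the jig's. While the stop is in its start hole the case may be laid 0 to 30 mm towards jig +y of this point; the moving stop then pushes it along the bars
- stop_face (a point): centre of the blue stop plate's face towards the case (plate 52 mm wide, 62 to 108 mm above the table), 85 mm up, at jig y = +13 mm at the start (183 mm free to the end plate) and y = -17 mm in the next hole (153 mm free)
- next_hole (a point): centre of the mouth of the next hole, towards the case, on the rail's top face, 50 mm up; 30 mm from the plunger's axis at the start, along the jig's -y; axes as the jig's. Holes are about 11 mm across (pin 8 mm, round-nosed), 30 mm apart; there is one more beyond either
- knob (a point): middle of the red plunger's vertical round knob: 23 mm in diameter, 84 to 108 mm above the table when the pin is down, with a 29 mm lip on top to 113 mm; this point is then 98 mm up and moves with the knob. It stands on the blue slide (top 58.5 mm up, boss to 79.5 mm), 60 mm behind the stop face. Grip it from above, fingers across the rail (jig x)
- plunger (a joint): height of the lock pin in m: 0 fully down in a hole, 0.018 pulled fully up; it must be above about 0.012 to clear the rail. A spring presses it down with 4 N when down to 8.5 N when up; let go between holes it rests on the rail at about 0.012 and drops in when it comes over a hole
- stop_slide (a joint): travel of the blue stop along the rail in m, positive towards the case (jig -y): 0 in the start hole, 0.030 in the next hole (pin play about 0.0015 either way); it moves with about 3 N of friction and only while the pin is up
- standing_case_a: an ivory case standing upright on the far left, 56 x 150 mm: leave it. Origin under its centre
- standing_case_b: an ivory case standing upright on the far right, 56 x 150 mm: leave it. Origin under its centre
- glue_bottle: closed bottle, 52 mm in diameter, 120 mm high: leave it. Origin under its centre
- mallet: hammer lying between the robot and the jig: leave it
- wicker_bowl: small straw-coloured bowl 110 mm wide and 50 mm high between the robot and the jig: leave it. Origin under its centre
- clasp_tray: open wooden tray 130 x 200 x 35 mm on the far side: leave it. Origin under its centre
There are look-alikes about, which are no part of the job. What is shaped like the white_case but purple is not meant.

How it is judged:
On the way, in this order (a step that is already met when the one before it is completed fails the run):
1. the white case lies in the cradle, let go, with the stop still in its start hole (x of white_case in the frame of cradle between -0.006 and 0.006 m and z of white_case in the frame of cradle between -0.005 and 0.005 m and angle between the y axis of white_case and the y axis of jig, either way round below 0.07 rad and y of white_case in the frame of cradle between -0.006 and 0.04 m and contact force between the fingers and white_case below 0.1 N and linear speed of white_case below 0.02 m/s and value of joint stop_slide below 0.004 m), for 0.2 s.
2. the plunger is pulled up out of its hole (value of joint plunger above 0.0115 m), for 0.05 s.
3. the stop is in the next hole with the pin fully down (value of joint stop_slide between 0.0265 and 0.0335 m and value of joint plunger below 0.003 m), for 0.2 s.
At the end, for the whole second after the job is handed in: White case at rest in the cradle (centre within 6 mm of the cradle point, 5 mm in height, axis within 4 degrees), stop in the next hole (travel 26.5 to 33.5 mm), pin down within 3 mm, gripper holding the red knob with over 2 N and the arm not touching the case (all of step 3 and x of white_case in the frame of cradle between -0.006 and 0.006 m and z of white_case in the frame of cradle between -0.005 and 0.005 m and angle between the y axis of white_case and the y axis of jig, either way round below 0.07 rad and y of white_case in the frame of cradle between -0.006 and 0.006 m and contact force between the fingers and plunger above 2 N and contact force between the arm and white_case below 0.1 N and linear speed of white_case below 0.02 m/s); the arm keeps its last pose, push and grip.
It fails at once if the dark case or another bystander is moved more than 30 mm (distance of any of dark_case, standing_case_a, standing_case_b, glue_bottle, mallet, wicker_bowl, clasp_tray from where it was at the start of the episode above 0.03 m).
It also fails if it takes over 59 s, if anything falls off the work surface, if the arm or the gripper's body presses on something with over 40 N, if the wrist force passes 120 N, or if a joint passes its speed limit or range.

## Robot

A 7-joint arm with a two-finger parallel gripper is mounted at the origin on the work surface. World frame = base frame: x ahead of the robot, y to its left, z up, the work surface at z = 0. Lengths are in m, angles in rad, forces in N, time in s.
With the tool pointing down it reaches from about 0.4 to 0.925 m from the base axis. Payload 4.1 kg.
Tool frame: the origin (TCP) lies between the finger pads; the fingertips stand 17 mm ahead of it and the grasp point (between the pads) lies 2 mm behind it; z points along the fingers, y is the direction in which the jaws open and shut (so a half turn about z gives the same grasp; the last joint's range is limited). The gripper opens to 85 mm and grips with 20 to 120 N. Pads are 22 mm wide; open, the fingers measure 114 mm over their backs; the gripper's body (76 mm by 85 mm) begins 54 mm behind the grasp point. The pads swing forward as they close: fully open they stand 13 mm farther back than shut.
Start: joints at [1.012, 0.398, 0.045, 1.537, -0.019, 1.207, -0.051], TCP at [0.288, -0.583, 0.248] pointing down, gripper open.
Joint ranges: [-2.82, 2.82], [-0.49, 2.23], [-1.37, 1.46], [0, 2.46], [-1.36, 4.5], [0.23, 2], [-2.94, 2.94]. Speed limits (rad/s): [2.57, 2.57, 3.14, 3.14, 3.14, 3.14, 3.14].

## Interface

Orientations are given as a 3x3 rotation matrix whose columns are the frame's x, y, z axes.
In Python, from station import arm gives the robot as it stands.
- The arm moves only by the tool carry_out, never from a script. Its argument "rows" is text: rows parted by semicolons, each of 6 numbers parted by spaces: the shift along the tool's x, y, z in cm, then the turn, a rotation vector about the tool's x, y, z in rad. In form: dx dy dz wx wy wz; .... A call has 1 to 12 rows; each row is the pose to reach, as a shift and turn from the pose commanded when the call began, along the tool's axes at that moment; what a row does not reach only later rows make up. A row lasts 1/10 s, in which the tool goes at most 50 mm and 8.59 degrees, less where a joint would pass 70% of its speed; a pose out of reach is approached as far as the arm can. A call with a gripper value outside its range is refused whole. "fingers" is the finger opening in cm, from 0 to 8.54, set as the call begins (left out, the last holds). The fingers move at their own pace and stop on an object; "squeeze" is the grip in N (left out, the last holds). Time passes only in rows, so rows that repeat a pose let the fingers close. It gives the time, the measured TCP pose, the force and the opening at its end, in the units of the state.
- arm.get_state(): the state, without advancing time (a new reading comes with each control period).
- arm.grab_frame(name): name is "scene" or "top" or "wrist"; returns a dict with "color" (384x512x3 uint8, red, green, blue), "vertical_fov" (degrees; the focal length in pixels is half the picture's height over the tangent of half this angle, whatever the lens; pixels are square), "cx", "cy" (the principal point, pixels), "k1" (the pictures are not rectified: a ray, as slopes to the right and down, at radius r is drawn at 1 + k1 r^2 times it, then the intrinsics apply), "extrinsics" (4x4, takes a point from world to camera coordinates); the wrist camera has in their place "tool_from_camera" (4x4, takes a point from camera to tool coordinates, whose origin is the TCP and whose axes are the flange's). Camera axes: x right, y up, looking along -z (the intrinsics and any distortion apply to the point x, -y, -z); pixel columns grow to the right and rows downward; lengths in m; the calibration is good to about 2 mm. A picture is of the moment at which its call begins: read the wrist's pose just before it. There is no depth.
- arm.job_done(): hands the job in, once; it reports no verdict.
The state is a dict: "time": time; "joint_pos": joint angles; "joint_velocities": joint speeds; "joint_torque": joint torques, N m; "tcp_pos": TCP position; "tool_rot": TCP orientation; "force": force on the tool from outside, world axes, zero at the start; "wrist_torque": the same for the moment, N m; "finger_gap": finger opening in m.
Only numpy, scipy, OpenCV 4.12 (cv2) and the standard library are available. Lean on these libraries where they do the work, as an engineer would, in place of code of your own. Each camera call takes 0.05 s, during which the arm holds its last target.

## Working session

There is one attempt and no reset: what is moved stays moved. The work goes in short steps, Python scripts to look and compute and a tool call to move; the robot and the scene stay as the last step left them, time stands still between calls to the robot, and variables do not carry over. Pictures are saved under pics/ and viewed, and the job is handed in when it is done.

Besides the shell and the picture viewer there is one more tool, called after "Request:" as name(argument=value, ...) on one line, values as JSON. carry_out: Moves the arm, as the interface text tells. Its arguments: {"type":"object","properties":{"rows":{"type":"string"},"fingers":{"type":"number"},"squeeze":{"type":"number"}},"required":["rows"]}

```bash
ls; mkdir -p pics; python3 - <<'E'
from station import arm
import cv2
s=arm.get_state();print(s)
for n in ["scene","top","wrist"]:
    f=arm.grab_frame(n)
    print(n,{k:v for k,v in f.items() if k!="color"})
    cv2.imwrite(f"pics/{n}0.png",f["color"][:,:,::-1])
E
```

```text
pics
{'time': 0.0, 'joint_pos': array([ 1.0119604 ,  0.39920466,  0.04503418,  1.53790454, -0.01869352,
        1.20690863, -0.05066604]), 'joint_velocities': array([-4.70749997e-04, -6.24829954e-04, -1.67946667e-03, -4.69909658e-04,
       -5.14744726e-05,  1.95654003e-04, -1.50059786e-04]), 'joint_torque': array([-9.51939523e-05, -4.75127900e+01,  1.36473175e+00, -2.54220128e+01,
        1.17388624e-02,  9.38997022e-03, -1.01215164e-05]), 'tcp_pos': array([ 0.28821548, -0.58191965,  0.24724435]), 'tool_rot': array([[ 8.96059719e-01,  4.43932368e-01, -1.01676688e-03],
       [ 4.43933508e-01, -8.96058067e-01,  1.72670393e-03],
       [-1.44542398e-04, -1.99860672e-03, -9.99997992e-01]]), 'force': array([-0.31456274,  0.27749093, -0.00185793]), 'wrist_torque': array([-0.02875729,  0.01354498,  0.0095613 ]), 'finger_gap': 0.08555744459930757}
scene {'vertical_fov': 51.59400081285542, 'cx': 253.09034500646783, 'cy': 187.39577508148605, 'k1': -0.0176794813863162, 'extrinsics': array([[-0.79648796,  0.60458338, -0.00926684,  0.44444827],
       [-0.45985069, -0.59572114,  0.65852385,  0.
[... 296 characters left out ...]
60417,  0.02091799, -0.0607909 ],
       [ 0.99502051, -0.01667069,  0.09826632, -0.53091752],
       [-0.09787871,  0.02266254,  0.99494028, -1.02963245],
       [ 0.        ,  0.        ,  0.        ,  1.        ]])}
wrist {'vertical_fov': 70.7936250651457, 'cx': 256.14491968787314, 'cy': 192.8752973209416, 'k1': 0.009192989119798715, 'tool_from_camera': array([[-1.31392602e-04,  9.52727191e-01,  3.03827061e-01,
         7.69826603e-02],
       [ 9.99998671e-01, -3.68577594e-04,  1.58822694e-03,
         5.37104084e-04],
       [ 1.62513084e-03,  3.03826866e-01, -9.52725876e-01,
        -1.25254047e-01],
       [ 0.00000000e+00,  0.00000000e+00,  0.00000000e+00,
         1.00000000e+00]])}
```

View pics/scene0.png

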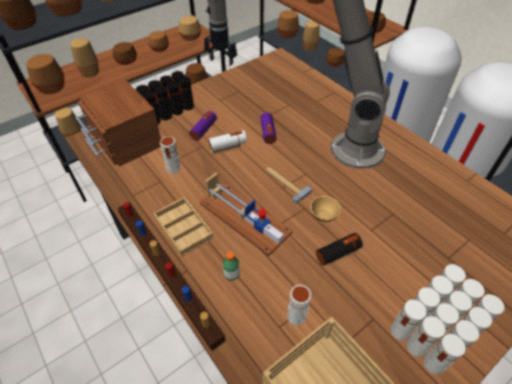

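View pics/top0.png

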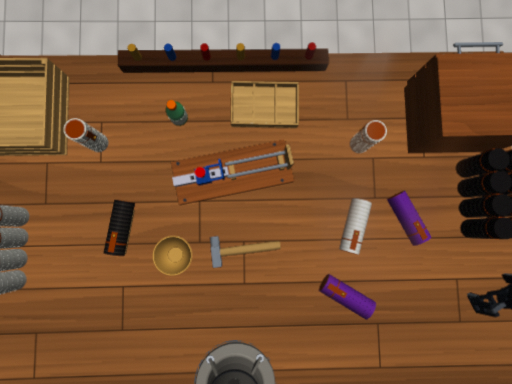

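View pics/wrist0.png

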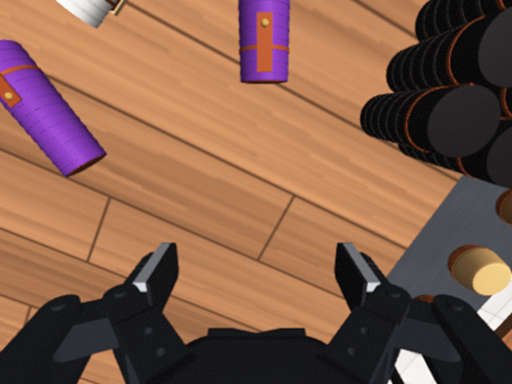

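The top view shows the white case around (356,226). The jig runs from the slide end (~175,180) to the end plate (~289,157), with the red knob at (200,172). I'll enlarge both.

```bash
cat > h.py <<'E'
import numpy as np, cv2
from station import arm
def cam(f,state=None):
    H,W=f["color"].shape[:2]
    fl=H/2/np.tan(np.radians(f["vertical_fov"])/2)
    if "extrinsics" in f: E=f["extrinsics"]
    else:
        T=np.eye(4);T[:3,:3]=state["tool_rot"];T[:3,3]=state["tcp_pos"]
        E=np.linalg.inv(T@f["tool_from_camera"])
    return dict(f=fl,cx=f["cx"],cy=f["cy"],k=f["k1"],E=E)
def pix2w(c,u,v,z):
    xd=(u-c["cx"])/c["f"];yd=(v-c["cy"])/c["f"]
    x,y=xd,yd
    for _ in range(20):
        s=1+c["k"]*(x*x+y*y);x,y=xd/s,yd/s
    d=np.array([x,-y,-1.0]);R=c["E"][:3,:3];t=c["E"][:3,3]
    o=-R.T@t;d=R.T@d
    return o+d*(z-o[2])/d[2]
def w2pix(c,p):
    q=c["E"][:3,:3]@np.asarray(p)+c["E"][:3,3]
    x,y=q[0]/-q[2],-q[1]/-q[2]
    s=1+c["k"]*(x*x+y*y)
    return np.array([c["cx"]+c["f"]*x*s,c["cy"]+c["f"]*y*s])
def crop(im,x0,y0,x1,y1,k,name):
    cv2.imwrite(name,cv2.resize(im[y0:y1,x0:x1,::-1],None,fx=k,fy=k,interpolation=cv2.INTER_CUBIC))
import pickle
def save(n,f,s): pickle.dump((f,s),open(n,"wb"))
def load(n): return pickle.load(open(n,"rb"))
E
python3 - <<'E'
from h import *
s=arm.get_state();f=arm.grab_frame("top");save("top.pkl",f,s)
crop(f["color"],160,130,310,210,5,"pics/jig.png")
crop(f["color"],320,180,400,270,6,"pics/case.png")
f=arm.grab_frame("scene");save("scene.pkl",f,s)
crop(f["color"],190,120,300,255,4,"pics/sc.png")
E
```

```text
(no output)
```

View pics/jig.png

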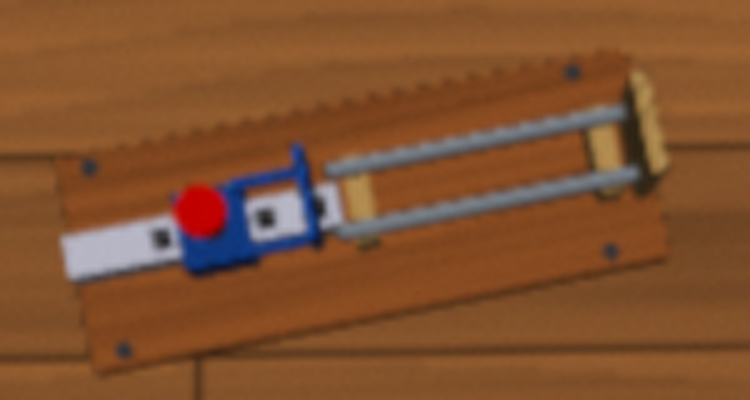

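View pics/case.png

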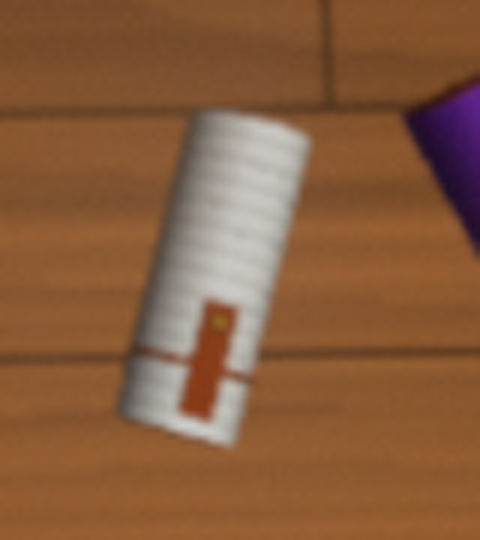

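View pics/sc.png

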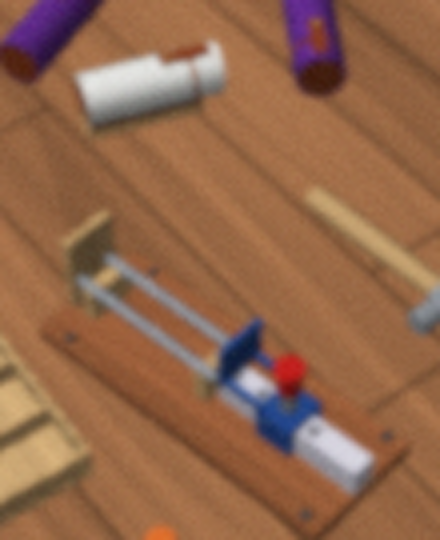

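```bash
python3 - <<'E'
from h import *
from scipy.optimize import least_squares
f,s=load("top.pkl");c=cam(f)
T=lambda a,b:np.array([160+a/5-.4,130+b/5-.4])
obs=[((.065,.1725,.018),T(57,158)),((-.065,.1725,.018),T(97,373)),((-.065,-.1725,.018),T(667,260)),((.065,-.1725,.018),T(618,52)),((0,.073,.113),T(200,210)),((0,.073,.113),T(200,210)),((0.0,.058,.05),None),]
obs=[o for o in obs if o[1] is not None]
def J(p,q): 
    ca,sa=np.cos(p[2]),np.sin(p[2]); return np.array([p[0]+ca*q[0]-sa*q[1],p[1]+sa*q[0]+ca*q[1],q[2]])
def res(p): return np.concatenate([w2pix(c,J(p,q))-o for q,o in obs])
r=least_squares(res,[.7,0,.1]);print(r.x,r.fun.reshape(-1,2).round(2))
np.save("jig0.npy",r.x)
fs,_=load("scene.pkl");cs=cam(fs)
ims=cv2.resize(fs["color"][120:255,190:300,::-1],None,fx=4,fy=4,interpolation=cv2.INTER_CUBIC)
im=cv2.resize(f["color"][130:210,160:310,::-1],None,fx=5,fy=5,interpolation=cv2.INTER_CUBIC)
for q in [o[0] for o in obs]+[(0,.043,.05),(0,.013,.05),(0,.103,.05),(.026,.013,.108),(-.026,.013,.108),(.027,-.17,.108),(-.027,-.17,.108),(.018,-.165,.06),(-.018,-.165,.06),(0,-.095,.06)]:
    u,v=w2pix(c,J(r.x,q));cv2.circle(im,(int((u-160+.5)*5),int((v-130+.5)*5)),3,(0,255,0),1)
    u,v=w2pix(cs,J(r.x,q));cv2.circle(ims,(int((u-190+.5)*4),int((v-120+.5)*4)),3,(0,255,0),1)
cv2.imwrite("pics/jo.png",im);cv2.imwrite("pics/jos.png",ims)
# case: silhouette corners
C=lambda a,b:(320+a/6-.4,180+b/6-.4)
pts={n:pix2w(c,*C(*p),.040) for n,p in dict(tl=(197,112),tr=(310,138),bl=(120,412),br=(233,447)).items()}
for n,p in pts.items(): print(n,p)
a=(pts['tl']+pts['tr'])/2;b=(pts['bl']+pts['br'])/2
print((a+b)/2,np.linalg.norm(a-b),np.linalg.norm(pts['tl']-pts['tr']),np.degrees(np.arctan2(*(a-b)[[1,0]])))
def res2(p):
    y=np.array([np.cos(p[2]),np.sin(p[2]),0]);x=np.array([-y[1],y[0],0])
    ctr=np.array([p[0],p[1],.04]);cc=-c["E"][:3,:3].T@c["E"][:3,3]
    out=[]
    for n,sy,sx in (('tl',1,1),('tr',1,-1),('bl',-1,1),('br',-1,-1)):
        e=ctr+sy*.075*y; d=cc-e; d-=y*(d@y); D=np.linalg.norm(d);d/=D
        px=np.cross(d,y); px*=np.sign(px@x)*sx
        al=np.arcsin(.028/D); q=e+.028*(px*np.cos(al)+d*np.sin(al))
        out.append(w2pix(c,q)-np.array(C(*dict(tl=(197,112),tr=(310,138),bl=(120,412),br=(233,447))[n])))
    return np.concatenate(out)
r=least_squares(res2,[(a+b)[0]/2,(a+b)[1]/2,-.2]);print("case",r.x,r.fun)
print(s["tcp_pos"])
E
```

```text
[0.59806461 0.00548169 0.17957037] [[-2.36  0.28]
 [-2.51  0.62]
 [-0.55  0.32]
 [ 0.26 -0.59]
 [ 2.37 -0.31]
 [ 2.37 -0.31]]
tl [ 0.51184204 -0.34465855  0.04      ]
tr [ 0.49842693 -0.39841583  0.04      ]
bl [ 0.37022791 -0.30166914  0.04      ]
br [ 0.3528874  -0.35448707  0.04      ]
[ 0.43334607 -0.34980765  0.04      ] 0.15000999887490596 0.0554058677193657 -16.84046961671701
case [ 0.43334631 -0.34957784 -0.29517171] [-0.42347069 -0.20081414  0.48986158  0.182259   -0.54222595  0.14089118
  0.46285097 -0.12904695]
[ 0.28827123 -0.58209054  0.24751873]
```

View pics/jo.png

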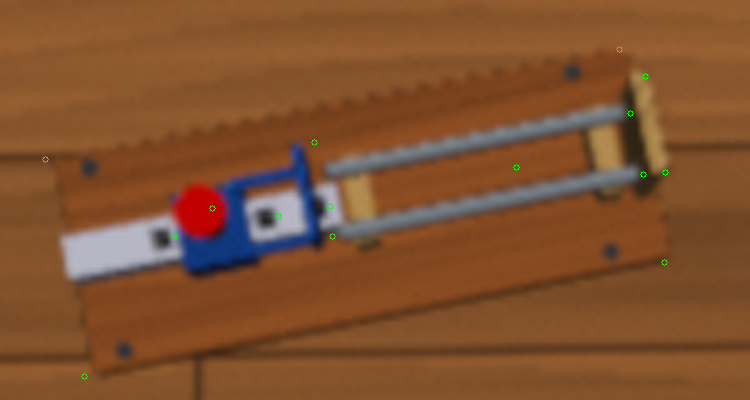

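View pics/jos.png

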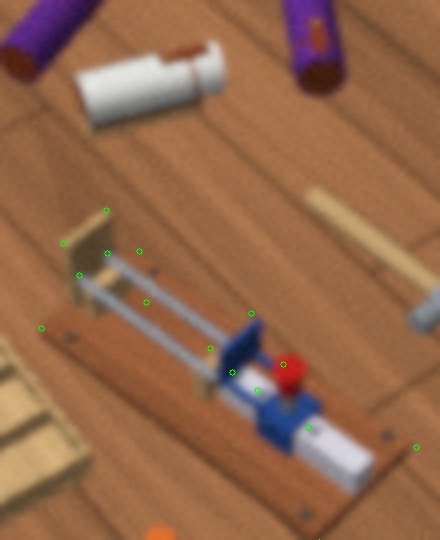

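```bash
python3 - <<'E'
from h import *
from scipy.optimize import least_squares
f,s=load("top.pkl");c=cam(f)
T=lambda a,b:np.array([160+a/5-.4,130+b/5-.4])
obs=[((.065,.1725,.018),T(57,158),1),((-.065,.1725,.018),T(97,373),1),((-.065,-.1725,.018),T(667,260),1),((.065,-.1725,.018),T(618,52),1),((0,.073,.113),T(200,210),0),((0,.043,.05),T(264,218),0),((0,.013,.05),T(318,206),0),((0,.103,.05),T(161,239),0),((.026,.013,.108),T(303,148),0),((.027,-.17,.108),T(632,72),0),((-.027,-.17,.108),T(656,187),0)]
def J(p,q): 
    ca,sa=np.cos(p[2]),np.sin(p[2]); return np.array([p[0]+ca*q[0]-sa*q[1],p[1]+sa*q[0]+ca*q[1],q[2]])
def res(p): return np.concatenate([w2pix(c,J(p,np.array(q)+np.array([0,k*p[3],0])))-o for q,o,k in obs])
r=least_squares(res,[.7,0,.1,0],loss='soft_l1');print(r.x,r.fun.reshape(-1,2).round(2))
np.save("jig0.npy",r.x[:3])
fs,_=load("scene.pkl");cs=cam(fs)
ims=cv2.resize(fs["color"][120:255,190:300,::-1],None,fx=4,fy=4,interpolation=cv2.INTER_CUBIC)
im=cv2.resize(f["color"][130:210,160:310,::-1],None,fx=5,fy=5,interpolation=cv2.INTER_CUBIC)
for q in [np.array(o[0])+[0,o[2]*r.x[3],0] for o in obs]+[(-.026,.013,.108),(.018,-.165,.06),(-.018,-.165,.06)]:
    u,v=w2pix(c,J(r.x,q));cv2.circle(im,(int((u-160+.5)*5),int((v-130+.5)*5)),3,(0,255,0),1)
    u,v=w2pix(cs,J(r.x,q));cv2.circle(ims,(int((u-190+.5)*4),int((v-120+.5)*4)),3,(0,255,0),1)
cv2.imwrite("pics/jo2.png",im);cv2.imwrite("pics/jos2.png",ims)
E
```

```text
[ 0.59666121  0.01207713  0.17734311 -0.0108276 ] [[-0.94 -0.04]
 [-1.18  0.3 ]
 [ 0.8   0.26]
 [ 1.69 -0.66]
 [-0.11  0.18]
 [ 0.5   0.12]
 [ 0.07  0.52]
 [ 0.27 -0.08]
 [-0.25 -0.68]
 [ 0.14  1.5 ]
 [-0.62 -2.25]]
```

View pics/jo2.png

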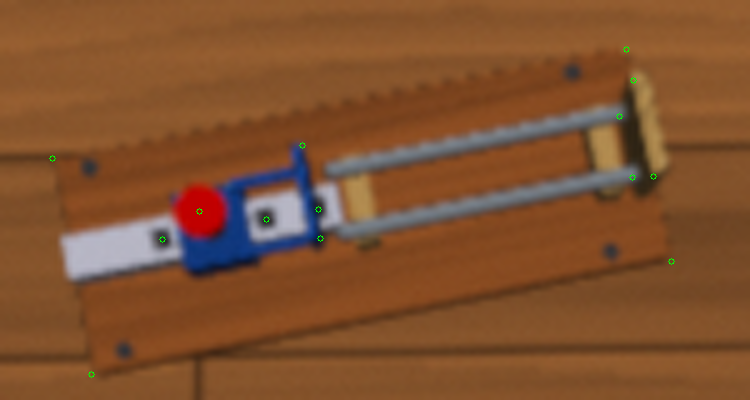

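View pics/jos2.png

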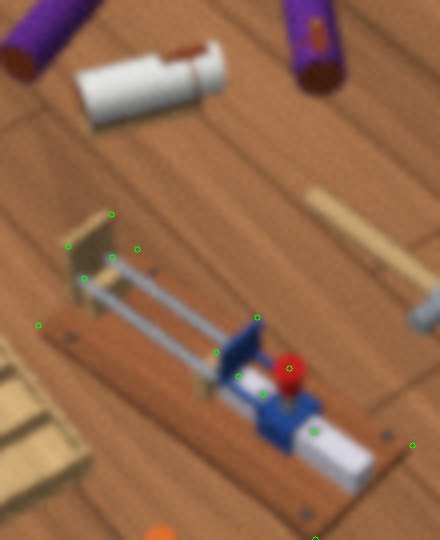

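```bash
cat >> h.py <<'E'
from scipy.spatial.transform import Rotation as Ro
def Rd(yaw):
    x=np.array([np.cos(yaw),np.sin(yaw),0]);z=np.array([0,0,-1.]);return np.stack([x,np.cross(z,x),z],1)
def rel(p,yaw,s=None):
    s=s or arm.get_state();R=s["tool_rot"]
    d=R.T@(np.array(p)-s["tcp_pos"]);w=Ro.from_matrix(R.T@Rd(yaw)).as_rotvec()
    print("t",round(s["time"],2),"row:",(d*100).round(2),w.round(4),"rows:",np.linalg.norm(d)/.05,np.linalg.norm(w)/.1499)
def look(n,name):
    s=arm.get_state();f=arm.grab_frame(n);save(name+".pkl",f,s)
    cv2.imwrite(f"pics/{name}.png",cv2.resize(f["color"][:,:,::-1],None,fx=1.5,fy=1.5,interpolation=cv2.INTER_CUBIC))
    return f,s
E
python3 - <<'E'
from h import *
rel([.4333,-.3496,.2],-.295)
E
```

```text
t 0.25 row: [ 23.31 -14.41   4.79] [-8.000e-04  4.000e-04  7.549e-01] rows: 5.565120660452452 5.035737312297313
```

Request:
carry_out(rows="23.3 -14.4 4.8 0 0 0.755;23.3 -14.4 4.8 0 0 0.755;23.3 -14.4 4.8 0 0 0.755;23.3 -14.4 4.8 0 0 0.755;23.3 -14.4 4.8 0 0 0.755;23.3 -14.4 4.8 0 0 0.755;23.3 -14.4 4.8 0 0 0.755;23.3 -14.4 4.8 0 0 0.755;23.3 -14.4 4.8 0 0 0.755", fingers=8.54)

```text
time: 1.15
tcp_pos: [0.4326, -0.3515, 0.2006]
tool_rot: [[0.956, -0.293, -0.0], [-0.293, -0.956, -0.001], [0.0, 0.001, -1.0]]
force: [-0.4, -0.5, 0.6]
finger_gap: 0.0853
```

```bash
python3 - <<'E'
from h import *
f,s=look("wrist","w1");print(s)
c=cam(f,s)
im=cv2.imread("pics/w1.png")
E
```

```text
{'time': 1.15, 'joint_pos': array([ 0.55962802,  0.27580929,  0.05452294,  1.81933876, -0.01597469,
        1.04636949, -1.24763052]), 'joint_velocities': array([ 0.01395472,  0.00026527,  0.00943549, -0.00363945, -0.0025662 ,
        0.00082316, -0.00228993]), 'joint_torque': array([-9.93899480e-01, -3.88634670e+01,  3.36815855e-01, -2.34591526e+01,
       -6.15337933e-02,  4.75560068e-03,  2.81067674e-03]), 'tcp_pos': array([ 0.43255838, -0.35148267,  0.20055497]), 'tool_rot': array([[ 9.56242121e-01, -2.92576455e-01, -1.56897604e-04],
       [-2.92576442e-01, -9.56241472e-01, -1.12812858e-03],
       [ 1.80031865e-04,  1.12466861e-03, -9.99999351e-01]]), 'force': array([-0.3749448 , -0.53285244,  0.59180262]), 'wrist_torque': array([-0.00354971,  0.01692362, -0.04864726]), 'finger_gap': 0.08526750297698285}
```

View pics/w1.png

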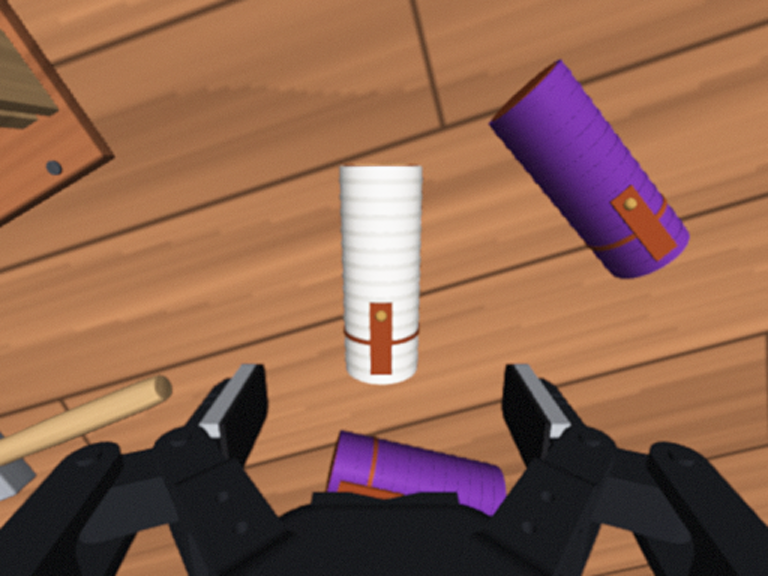

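The white case is aligned with the tool. Its ends are at about (341–422,168) and (346–417,377), and its axis is at column ~381. I'll compare this with the top-camera value.

```bash
python3 - <<'E'
from h import *
from scipy.optimize import least_squares
f,s=load("w1.pkl");c=cam(f,s)
# predicted projection of case centre
def res2(p):
    y=np.array([np.cos(p[2]),np.sin(p[2]),0]);x=np.array([-y[1],y[0],0])
    ctr=np.array([p[0],p[1],.04]);cc=-c["E"][:3,:3].T@c["E"][:3,3];out=[]
    for o,sy,sx in (((341,168),1,1),((422,168),1,-1),((346,374),-1,1),((417,374),-1,-1)):
        e=ctr+sy*.075*y; d=cc-e; d-=y*(d@y); D=np.linalg.norm(d);d/=D
        px=np.cross(d,y); px*=np.sign(px@x)*sx
        al=np.arcsin(.028/D); q=e+.028*(px*np.cos(al)+d*np.sin(al))
        out.append(w2pix(c,q)-(np.array(o)/1.5-.17))
    return np.concatenate(out)
r=least_squares(res2,[.433,-.35,-.295]);print(r.x,r.fun.round(2))
rel([r.x[0],r.x[1],.038],r.x[2])
E
```

```text
[ 0.42873861 -0.34887069 -0.29917088] [-0.74  1.74  0.73  1.86 -0.05 -2.39  0.08 -2.46]
t 1.2 row: [-0.44 -0.19 16.26] [ 0.0011 -0.0003  0.0014] rows: 3.252799664938638 0.011778358656406319
```

Request:
carry_out(rows="-0.2 -0.2 5 0 0 0;-0.2 -0.2 9 0 0 0;-0.2 -0.2 12 0 0 0;-0.2 -0.2 14 0 0 0;-0.2 -0.2 15.5 0 0 0;-0.2 -0.2 16.2 0 0 0;-0.2 -0.2 16.2 0 0 0")

```text
time: 1.9
tcp_pos: [0.431, -0.3484, 0.0377]
tool_rot: [[0.956, -0.293, -0.001], [-0.293, -0.956, 0.0], [-0.002, 0.0, -1.0]]
force: [-0.2, 0.3, 0.2]
finger_gap: 0.0856
```

Request:
carry_out(rows="0 0 0 0 0 0;0 0 0 0 0 0;0 0 0 0 0 0;0 0 0 0 0 0;0 0 0 0 0 0;0 0 0 0 0 0;0 0 0 0 0 0;0 0 0 0 0 0", fingers=4.5, squeeze=30)

```text
time: 2.7
tcp_pos: [0.4326, -0.3488, 0.0397]
tool_rot: [[0.957, -0.291, 0.002], [-0.291, -0.957, -0.002], [0.002, 0.002, -1.0]]
force: [-0.9, -1.6, 6.1]
finger_gap: 0.0546
```

```bash
python3 - <<'E'
from h import *
f,s=look("wrist","w2");print(s["finger_gap"],s["force"],s["tcp_pos"])
E
```

```text
0.05461897546578555 [-0.92516064 -1.62808182  6.08087546] [ 0.43258511 -0.34884767  0.03973709]
```

View pics/w2.png

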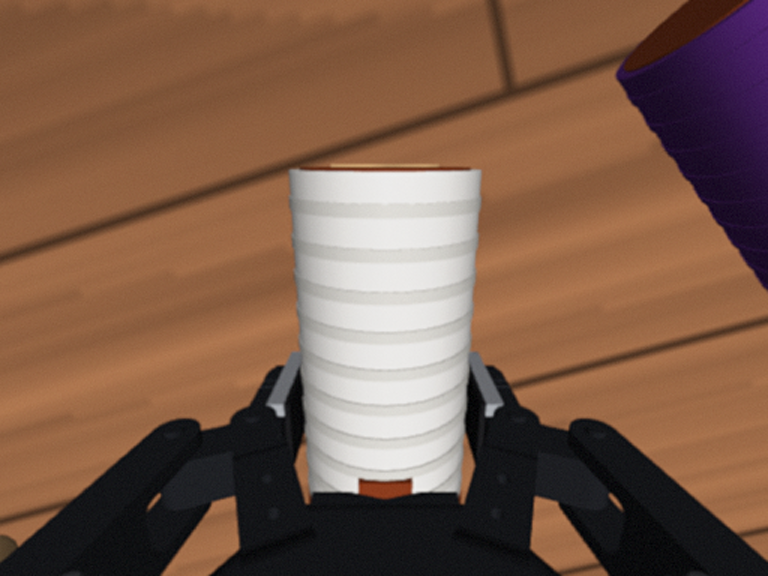

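The case is gripped: gap 54.6 mm, far end at row ~170 and column ~385. Next: where the case lies along the tool, then the lift and carry.

```bash
python3 - <<'E'
from h import *
f,s=load("w2.pkl");c=cam(f,s);R=s["tool_rot"]
p=pix2w(c,385/1.5,170/1.5,.068);print(p,R.T@(p-s["tcp_pos"]))
j=np.load("jig0.npy");print(j)
def J(q): 
    ca,sa=np.cos(j[2]),np.sin(j[2]); return np.array([j[0]+ca*q[0]-sa*q[1],j[1]+sa*q[0]+ca*q[1],q[2]])
print(J([0,-.08,.2]),J([0,-.08,.0827]),J([0,.073,.098]))
T=J([0,-.08,.24])
rel(T,j[2]+np.pi/2)
rel([.4326,-.3488,.24],-.295)
E
```

```text
[ 0.50423251 -0.37160291  0.068     ] [ 0.07523608  0.00094386 -0.02808175]
[0.59666121 0.01207713 0.17734311]
[ 0.61077441 -0.06666814  0.2       ] [ 0.61077441 -0.06666814  0.0827    ] [0.58378292 0.08393219 0.098     ]
t 2.75 row: [  8.88 -32.15 -20.06] [ 3.4000e-03  2.0000e-04 -2.0437e+00] rows: 7.78444370182342 13.633685715280587
t 2.75 row: [  0.05   0.03 -20.03] [ 0.0016 -0.0023 -0.0005] rows: 4.00581209324662 0.019346731065489835
```

Request:
carry_out(rows="0 0 -2 0 0 0;0 0 -6 0 0 0;0 0 -10 0 0 0;2 -7 -14 0 0 -0.15;3 -12 -17 0 0 -0.3;4 -16 -20 0 0 -0.45;5 -20 -20 0 0 -0.6;6 -23 -20 0 0 -0.75;7 -26 -20 0 0 -0.9;8 -28 -20 0 0 -1.05;8.5 -30 -20 0 0 -1.2;8.9 -32.1 -20 0 0 -1.35")

```text
time: 3.95
tcp_pos: [0.6106, -0.0652, 0.2378]
tool_rot: [[0.487, 0.873, -0.001], [0.873, -0.487, 0.0], [-0.0, -0.001, -1.0]]
force: [0.9, -0.0, -1.7]
finger_gap: 0.055
```

```bash
python3 - <<'E'
from h import *
j=np.load("jig0.npy")
s=arm.get_state();print(s["tcp_pos"],s["finger_gap"],s["force"],s["joint_pos"])
rel([.6108,-.0667,.2],j[2]+np.pi/2)
E
```

```text
[ 0.61059169 -0.06518782  0.23778987] 0.05501682232584934 [ 0.89709221 -0.04150851 -1.74059035] [ 0.28092465  0.35540193 -0.31598672  1.63180373  0.11743504  1.17411083
 -0.57134601]
t 3.95 row: [-0.12  0.1   3.78] [-1.000e-03  1.000e-04 -6.865e-01] rows: 0.7564137734490959 4.579963500905509
```

Request:
carry_out(rows="-0.1 0.1 0 0 0 -0.15;-0.1 0.1 0 0 0 -0.3;-0.1 0.1 1 0 0 -0.45;-0.1 0.1 2 0 0 -0.6;-0.1 0.1 3 0 0 -0.6865;-0.1 0.1 3.8 0 0 -0.6865;-0.1 0.1 3.8 0 0 -0.6865;-0.1 0.1 3.8 0 0 -0.6865;-0.1 0.1 3.8 0 0 -0.6865")

```text
time: 4.85
tcp_pos: [0.6113, -0.0676, 0.2009]
tool_rot: [[-0.169, 0.986, 0.001], [0.986, 0.169, -0.0], [-0.0, 0.001, -1.0]]
force: [0.7, -0.1, -1.3]
finger_gap: 0.0546
```

```bash
python3 - <<'E'
from h import *
f,s=look("wrist","w3");print(s["tcp_pos"],s["tool_rot"],s["finger_gap"],s["force"],s["joint_pos"])
f,_=look("scene","s3");crop(f["color"],180,90,310,255,4,"pics/s3c.png")
f,_=look("top","t3");crop(f["color"],160,110,310,230,5,"pics/t3c.png")
E
```

```text
[ 0.61133243 -0.06757769  0.20094431] [[-1.69081698e-01  9.85601385e-01  1.13558604e-03]
 [ 9.85601941e-01  1.69082082e-01 -2.50337473e-04]
 [-4.38740213e-04  1.07690832e-03 -9.99999324e-01]] 0.05461782218938983 [ 0.74278867 -0.06728838 -1.3007567 ] [ 0.36992101  0.39920371 -0.43011813  1.67068765  0.18223895  1.11030178
  0.05837893]
```

View pics/w3.png

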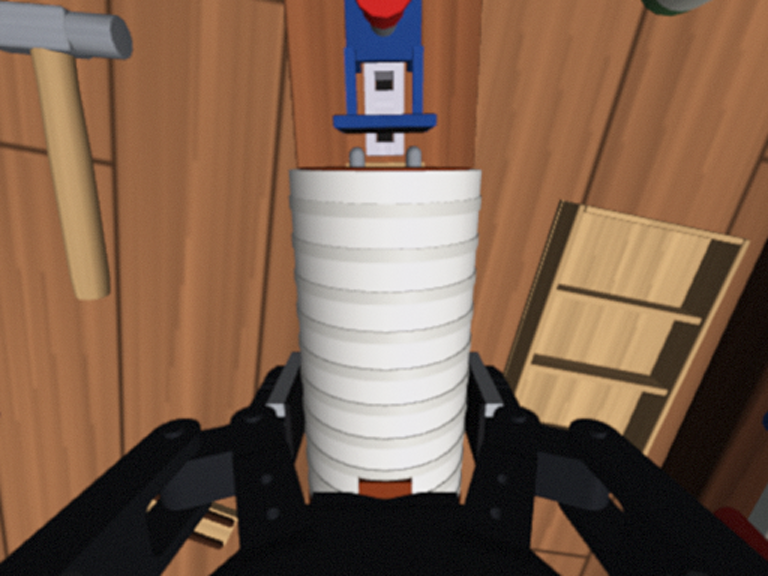

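View pics/s3c.png

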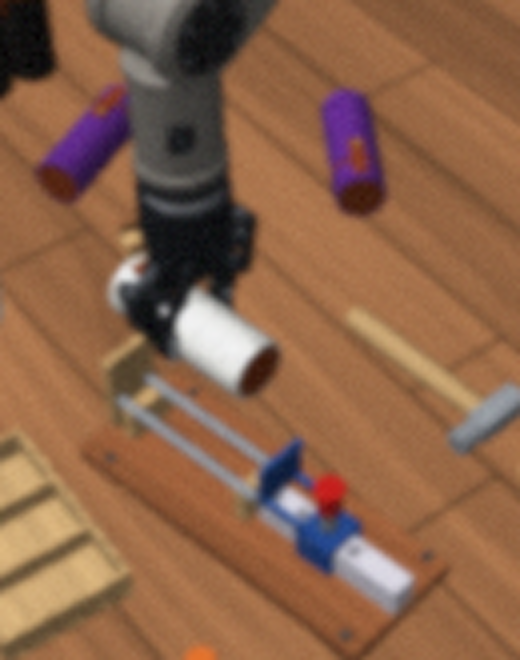

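The wrist view shows the stop plate spanning columns 334–437 with its top edge at row ~115. The holes are at (383,79) and (385,136), and the bars at columns 357 and 414. I'll measure these against the jig estimate.

```bash
python3 - <<'E'
from h import *
f,s=load("w3.pkl");c=cam(f,s)
crop(f["color"],180,0,340,125,5,"pics/w3c.png")
j=np.load("jig0.npy");ca,sa=np.cos(j[2]),np.sin(j[2])
def inv(p): d=p[:2]-j[:2];return np.array([ca*d[0]+sa*d[1],-sa*d[0]+ca*d[1]])
for n,u,v,z in (("nexthole",383,79,.05),("hole2",385,136,.05),("barm",385.5,155,.06),("stopL",334,120,.108),("stopR",437,121,.108)):
    p=pix2w(c,u/1.5-.17,v/1.5-.17,z);print(n,p,inv(p))
print("tcp",inv(s["tcp_pos"]))
E
```

```text
nexthole [0.58879919 0.05503891 0.05      ] [-0.00015961  0.04367493]
hole2 [0.59552626 0.02312235 0.05      ] [0.00083139 0.0110722 ]
barm [0.59778418 0.01173919 0.06      ] [ 0.00104574 -0.00053076]
stopL [0.56970424 0.02302244 0.108     ] [-0.02460325  0.01552925]
stopR [0.62033343 0.03123417 0.108     ] [0.02668053 0.01468044]
tcp [ 0.00038881 -0.08099374]
```

View pics/w3c.png

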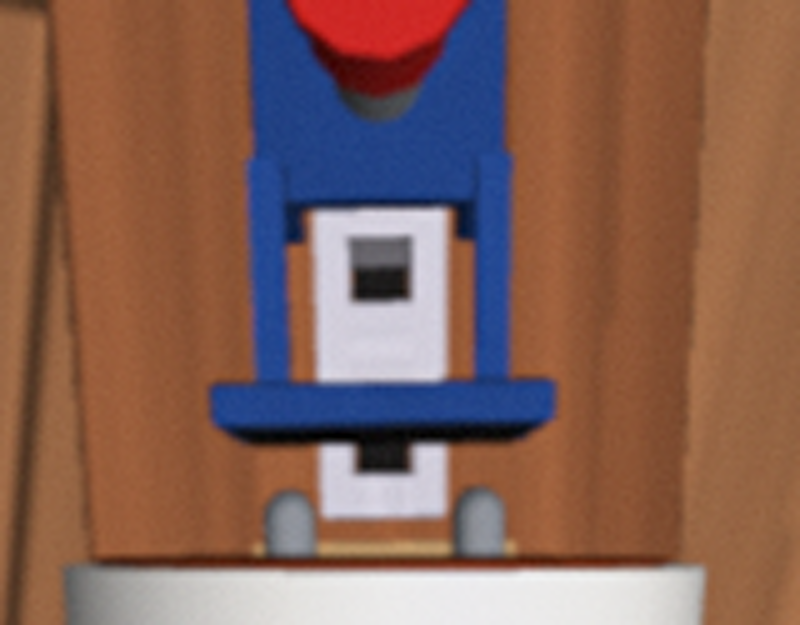

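Request:
carry_out(rows="0 0 4 0 0 0;0 0 7 0 0 0;0 0 9 0 0 0;0 0 10.2 0 0 0;0 0 10.9 0 0 0;0 0 11.4 0 0 0;0 0 11.7 0 0 0;0 0 11.8 0 0 0;0 0 11.8 0 0 0")

```text
time: 5.9
tcp_pos: [0.612, -0.0677, 0.0834]
tool_rot: [[-0.17, 0.985, 0.002], [0.985, 0.17, -0.0], [-0.001, 0.002, -1.0]]
force: [0.8, 0.4, 1.2]
finger_gap: 0.0551
```

```bash
python3 - <<'E'
from h import *
f,s=look("wrist","w4");print(s["tcp_pos"],s["finger_gap"],s["force"])
f,_=look("scene","s4");crop(f["color"],180,90,310,255,4,"pics/s4c.png")
E
```

```text
[ 0.61197196 -0.06765273  0.08336206] 0.05507711042578456 [0.79992063 0.40594839 1.21625628]
```

View pics/w4.png

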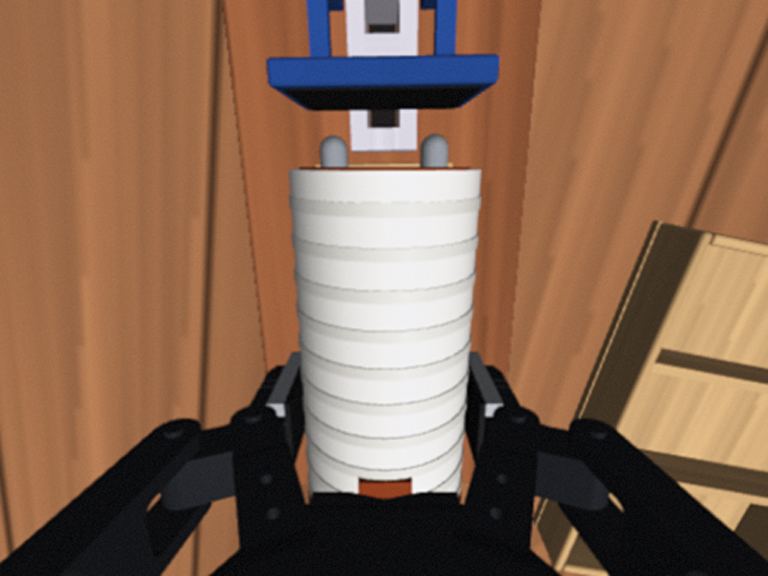

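View pics/s4c.png

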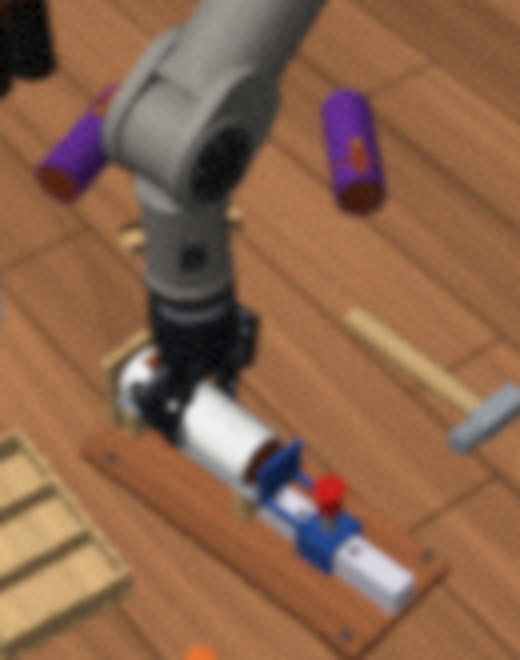

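Contact is light (+2.5 N) and the bars, at columns 334 and 434, are symmetric about the case, so I release.

Request:
carry_out(rows="0 0 0 0 0 0;0 0 0 0 0 0;0 0 0 0 0 0;0 0 0 0 0 0;0 0 0 0 0 0;0 0 0 0 0 0;0 0 0 0 0 0;0 0 0 0 0 0", fingers=8.54)

```text
time: 6.8
tcp_pos: [0.6109, -0.0677, 0.0823]
tool_rot: [[-0.17, 0.985, -0.0], [0.985, 0.17, -0.0], [-0.0, -0.0, -1.0]]
force: [0.5, 0.1, -0.2]
finger_gap: 0.0852
```

Request:
carry_out(rows="0 0 -1 0 0 0;0 0 -3 0 0 0;0 0 -6 0 0 0;0 0 -10 0 0 0;0 0 -13 0 0 0;0 0 -13 0 0 0;0 0 -13 0 0 0;0 0 -13 0 0 0")

```text
time: 7.6
tcp_pos: [0.6101, -0.0678, 0.2115]
tool_rot: [[-0.17, 0.985, -0.002], [0.985, 0.17, -0.0], [0.0, -0.002, -1.0]]
force: [-0.2, -0.3, -0.1]
finger_gap: 0.0853
```

```bash
python3 - <<'E'
from h import *
f,s=look("wrist","w5");print(s["tcp_pos"],s["finger_gap"],s["force"])
f,_=look("scene","s5");crop(f["color"],180,90,310,255,4,"pics/s5c.png")
E
```

```text
[ 0.61012039 -0.06777464  0.21145175] 0.08527059261097128 [-0.17536284 -0.33160486 -0.07928344]
```

View pics/w5.png

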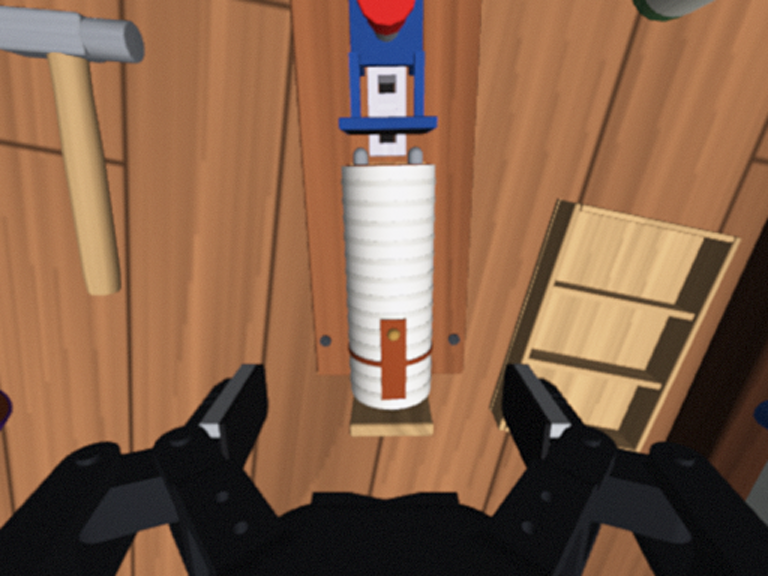

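View pics/s5c.png

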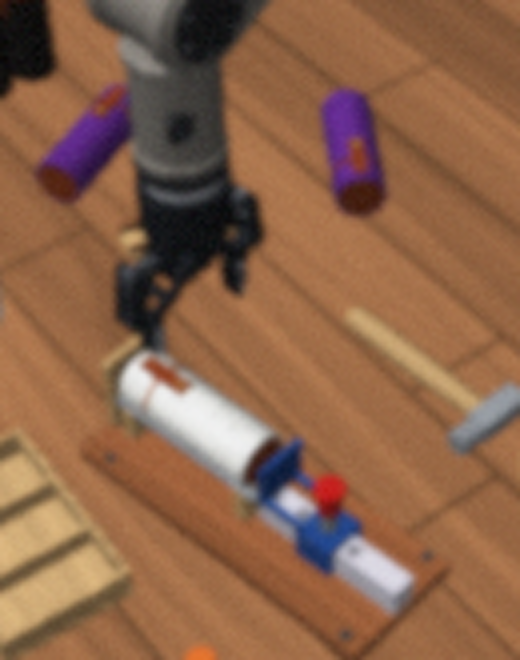

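The case lies seated between the plate and the stop, with a gap visible to each. Next I go above the knob.

```bash
python3 - <<'E'
from h import *
j=np.load("jig0.npy")
rel([.5843,.0839,.211],j[2]+np.pi/2)
E
```

```text
t 7.7 row: [15.38  0.04  0.  ] [-0.0025 -0.0006 -0.0067] rows: 3.0753453989413537 0.048113744333102115
```

Request:
carry_out(rows="5 0 0 0 0 -0.0067;10 0 0 0 0 -0.0067;13.5 0 0 0 0 -0.0067;15.4 0 0 0 0 -0.0067;15.4 0 0 0 0 -0.0067;15.4 0 0 0 0 -0.0067;15.4 0 0 0 0 -0.0067")

```text
time: 8.4
tcp_pos: [0.585, 0.0816, 0.2116]
tool_rot: [[-0.173, 0.985, -0.001], [0.985, 0.173, -0.001], [-0.001, -0.001, -1.0]]
force: [-0.3, 0.4, 0.3]
finger_gap: 0.085
```

```bash
python3 - <<'E'
from h import *
f,s=look("wrist","w6");print(s["tcp_pos"],s["tool_rot"],s["force"])
c=cam(f,s);j=np.load("jig0.npy");ca,sa=np.cos(j[2]),np.sin(j[2])
p=np.array([j[0]-sa*.073,j[1]+ca*.073,.113]);print(w2pix(c,p)*1.5)
E
```

```text
[0.58504321 0.08164617 0.21164681] [[-1.73416253e-01  9.84848252e-01 -8.51296155e-04]
 [ 9.84847802e-01  1.73414930e-01 -1.43849912e-03]
 [-1.26907588e-03 -1.08785627e-03 -9.99998603e-01]] [-0.25804535  0.39213085  0.2610415 ]
[384.16168721 294.91607081]
```

View pics/w6.png

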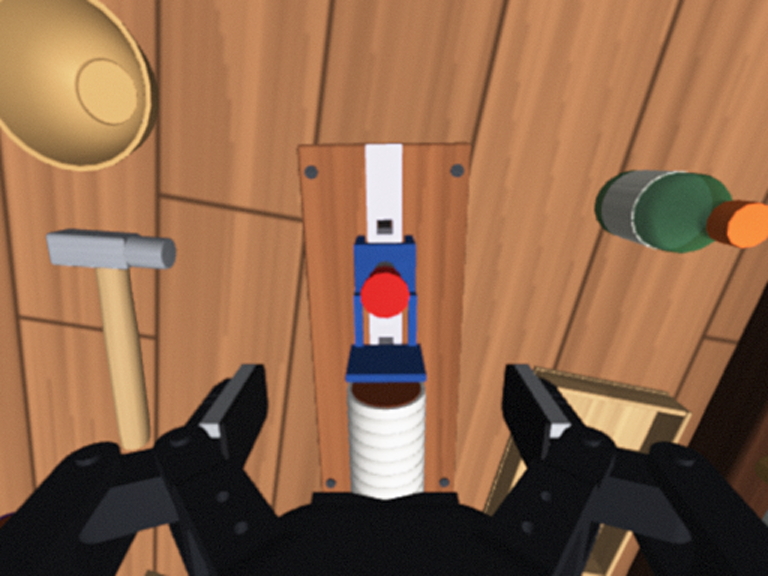

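The knob top is at (384.5,294), against a prediction of (384,295). I descend and close.

Request:
carry_out(rows="0.25 -0.1 4 0 0 0;0.25 -0.1 7.5 0 0 0;0.25 -0.1 9.5 0 0 0;0.25 -0.1 10.6 0 0 0;0.25 -0.1 11.1 0 0 0;0.25 -0.1 11.1 0 0 0;0.25 -0.1 11.1 0 0 0")

```text
time: 9.15
tcp_pos: [0.5844, 0.0863, 0.1025]
tool_rot: [[-0.176, 0.984, 0.002], [0.984, 0.176, 0.0], [-0.0, 0.002, -1.0]]
force: [0.2, 0.4, 0.5]
finger_gap: 0.0859
```

Request:
carry_out(rows="0 0 0 0 0 0;0 0 0 0 0 0;0 0 0 0 0 0;0 0 0 0 0 0;0 0 0 0 0 0;0 0 0 0 0 0;0 0 0 0 0 0;0 0 0 0 0 0;0 0 0 0 0 0;0 0 0 0 0 0", fingers=1.5, squeeze=40)

```text
time: 10.15
tcp_pos: [0.5841, 0.0865, 0.1018]
tool_rot: [[-0.176, 0.984, 0.002], [0.984, 0.176, 0.0], [-0.0, 0.002, -1.0]]
force: [1.6, 0.9, 4.0]
finger_gap: 0.0266
```

```bash
python3 - <<'E'
from h import *
f,s=look("wrist","w7");print(s["tcp_pos"],s["tool_rot"],s["force"],s["finger_gap"])
E
```

```text
[0.58405699 0.08649537 0.10180124] [[-1.76361343e-01  9.84324264e-01  1.55568461e-03]
 [ 9.84325486e-01  1.76361308e-01  1.60929606e-04]
 [-1.15955657e-04  1.55968178e-03 -9.99998777e-01]] [1.64616124 0.87378869 3.97021174] 0.02657356105594749
```

View pics/w7.png

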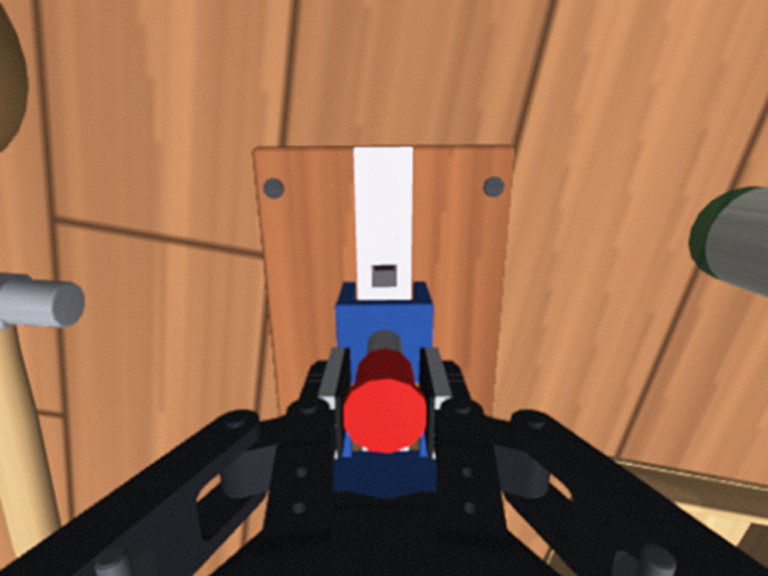

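The gap of 26.6 mm suggests the pads hold the lip rather than the knob, and the tool sits ~2.5 mm too far along the rail. I regrip a little lower and centred.

Request:
carry_out(rows="0 0 0 0 0 0;0 0 0 0 0 0;0 0 0 0 0 0;-0.25 0 0.2 0 0 0;-0.25 0 0.4 0 0 0;-0.25 0 0.4 0 0 0;-0.25 0 0.4 0 0 0", fingers=5)

```text
time: 10.9
tcp_pos: [0.5837, 0.0838, 0.0971]
tool_rot: [[-0.176, 0.984, -0.0], [0.984, 0.176, -0.0], [-0.0, -0.0, -1.0]]
force: [-0.3, 0.1, -0.2]
finger_gap: 0.0505
```

Request:
carry_out(rows="0 0 0 0 0 0;0 0 0 0 0 0;0 0 0 0 0 0;0 0 0 0 0 0;0 0 0 0 0 0;0 0 0 0 0 0;0 0 0 0 0 0;0 0 0 0 0 0;0 0 0 0 0 0;0 0 0 0 0 0", fingers=1.5, squeeze=40)

```text
time: 11.9
tcp_pos: [0.5844, 0.0841, 0.0976]
tool_rot: [[-0.176, 0.984, 0.001], [0.984, 0.176, 0.0], [0.0, 0.001, -1.0]]
force: [2.7, 1.6, 0.8]
finger_gap: 0.0268
```

```bash
python3 - <<'E'
from h import *
f,s=look("wrist","w8");print(s["tcp_pos"],s["force"],s["finger_gap"])
crop(f["color"],190,200,330,340,5,"pics/w8c.png")
E
```

```text
[0.58440005 0.084077   0.09763433] [2.71692126 1.56254159 0.76754572] 0.02681607936407876
```

View pics/w8c.png

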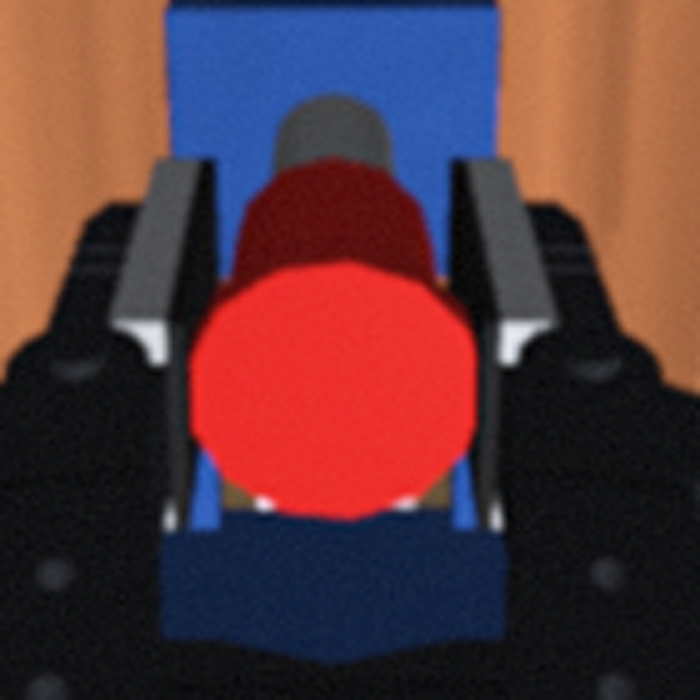

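The pads bear on the lip both times, with the same gap. That is a firm hold on the plunger, so I pull slowly with more squeeze and watch for slip.

Request:
carry_out(rows="0 0 0 0 0 0;0 0 0 0 0 0;0 0 0 0 0 0;0 0 -0.3 0 0 0;0 0 -0.6 0 0 0;0 0 -0.9 0 0 0;0 0 -1.2 0 0 0;0 0 -1.5 0 0 0;0 0 -1.6 0 0 0;0 0 -1.6 0 0 0;0 0 -1.6 0 0 0", squeeze=70)

```text
time: 13.05
tcp_pos: [0.5842, 0.084, 0.1118]
tool_rot: [[-0.177, 0.984, 0.001], [0.984, 0.177, 0.001], [0.001, 0.001, -1.0]]
force: [6.9, 2.3, -7.7]
finger_gap: 0.0256
```

```bash
python3 - <<'E'
from h import *
f,s=look("wrist","w9");print(s["tcp_pos"],s["force"],s["finger_gap"])
crop(f["color"],190,200,330,340,5,"pics/w9c.png")
f,_=look("scene","s9");crop(f["color"],180,90,310,255,4,"pics/s9c.png")
E
```

```text
[0.58417895 0.08400061 0.1117757 ] [ 6.91341805  2.3391082  -7.71625289] 0.02560846875988175
```

View pics/w9c.png

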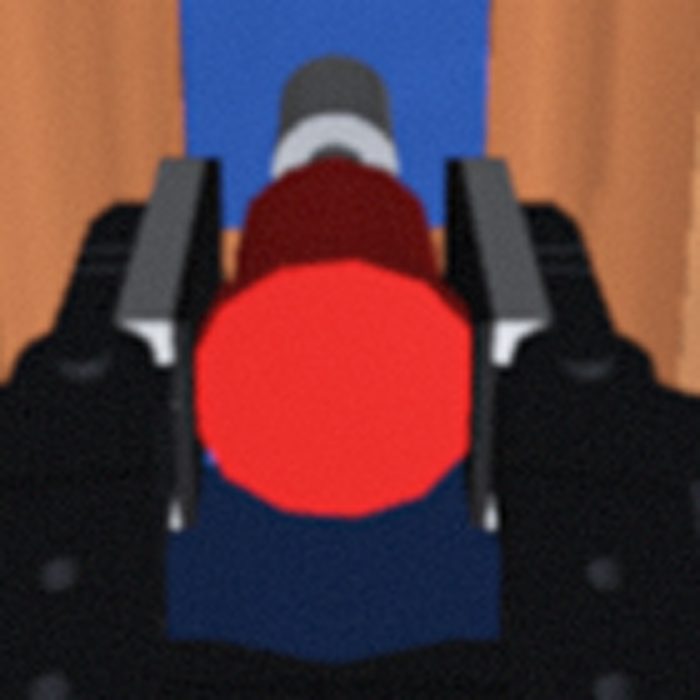

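View pics/s9c.png

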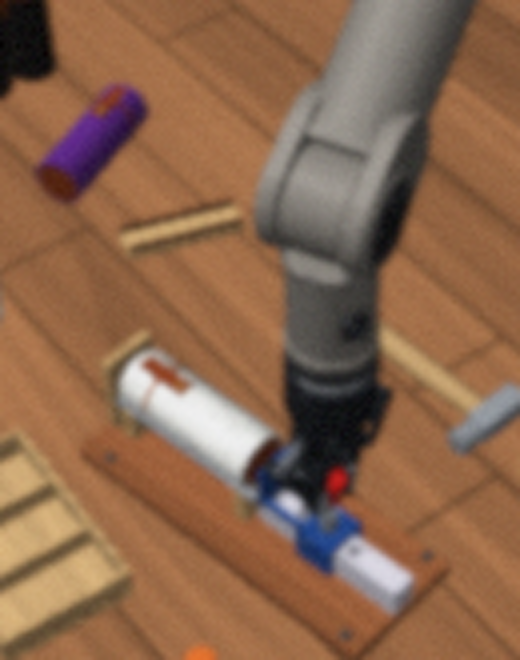

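The plunger is up: the tool rose 14.2 mm, the knob has not shifted in the fingers, and Fz is −7.7 N as the spring predicts. Next the slide.

Request:
carry_out(rows="0 0 -0.15 0 0 0;-0.3 0 -0.15 0 0 0;-0.6 0 -0.15 0 0 0;-1 0 -0.15 0 0 0;-1.4 0 -0.15 0 0 0;-1.8 0 -0.15 0 0 0;-2.2 0 -0.15 0 0 0;-2.5 0 -0.15 0 0 0;-2.8 0 -0.15 0 0 0;-3 0 -0.15 0 0 0;-3 0 -0.15 0 0 0;-3 0 -0.15 0 0 0")

```text
time: 14.35
tcp_pos: [0.5892, 0.0566, 0.1132]
tool_rot: [[-0.178, 0.984, 0.001], [0.984, 0.178, 0.004], [0.003, 0.001, -1.0]]
force: [8.0, 5.1, -8.7]
finger_gap: 0.0255
```

```bash
python3 - <<'E'
from h import *
f,s=look("wrist","w10");print(s["tcp_pos"],s["force"],s["finger_gap"])
d=s["tcp_pos"]-np.array([.58418,.0840,.11178]);print(s["tool_rot"].T@d*1000)
crop(f["color"],170,120,350,340,3,"pics/w10c.png")
E
```

```text
[0.58924931 0.05658353 0.11319655] [ 7.95463663  5.07655104 -8.69747021] 0.02548839643782275
[-27.87591403   0.12189221  -1.51201794]
```

View pics/w10c.png

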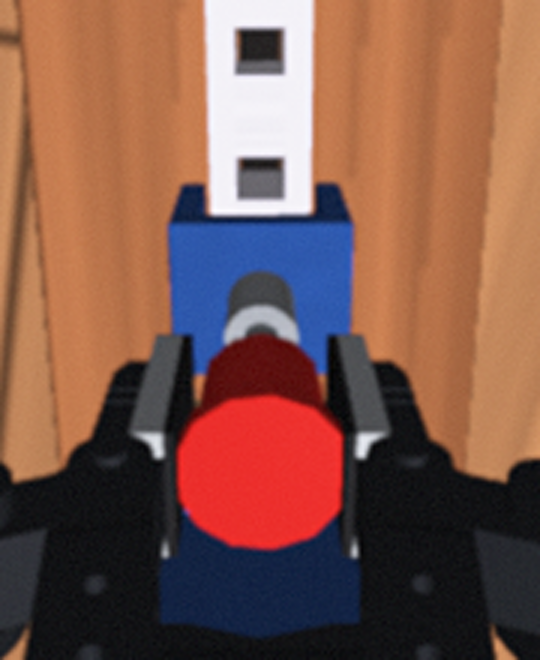

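Request:
carry_out(rows="-0.1 0 0 0 0 0;-0.2 0 0 0 0 0;-0.2 0 0 0 0 0;-0.2 0 0.3 0 0 0;-0.2 0 0.6 0 0 0;-0.2 0 0.6 0 0 0")

```text
time: 15.0
tcp_pos: [0.5896, 0.055, 0.1071]
tool_rot: [[-0.178, 0.984, 0.001], [0.984, 0.178, 0.004], [0.004, 0.001, -1.0]]
force: [7.2, 4.8, -6.5]
finger_gap: 0.0257
```

```bash
python3 - <<'E'
from h import *
s=arm.get_state();print(s["tcp_pos"],s["force"],s["finger_gap"])
d=s["tcp_pos"]-np.array([.58418,.0840,.11178]);print(s["tool_rot"].T@d*1000)
E
```

```text
[0.58955715 0.05503036 0.10713938] [ 7.23805326  4.81928257 -6.49840473] 0.025710678220431448
[-29.48180952   0.13219925   4.52712119]
```

The plunger is at ~9.5 mm (Fz −6.5 N agrees), so the pin is already in the hole. I lower it fully.

Request:
carry_out(rows="0 0 0.3 0 0 0;0 0 0.6 0 0 0;0 0 0.9 0 0 0;0 0 1.15 0 0 0;0 0 1.15 0 0 0;0 0 1.15 0 0 0;0 0 1.15 0 0 0")

```text
time: 15.7
tcp_pos: [0.5898, 0.0551, 0.0977]
tool_rot: [[-0.178, 0.984, 0.001], [0.984, 0.178, 0.003], [0.003, 0.002, -1.0]]
force: [2.9, 4.7, 3.7]
finger_gap: 0.0257
```

```bash
python3 - <<'E'
from h import *
f,s=look("wrist","w11");print(s["tcp_pos"],s["force"],s["finger_gap"])
d=s["tcp_pos"]-np.array([.58418,.0840,.11178]);print(s["tool_rot"].T@d*1000)
crop(f["color"],170,120,350,340,3,"pics/w11c.png")
f,_=look("scene","s11");crop(f["color"],180,90,310,255,4,"pics/s11c.png")
f,_=look("top","t11");crop(f["color"],160,110,310,230,5,"pics/t11c.png")
E
```

```text
[0.58978499 0.0550568  0.09772303] [2.91787959 4.70142855 3.73746399] 0.025691259970106475
[-29.52022141   0.34716423  13.96992941]
```

View pics/w11c.png

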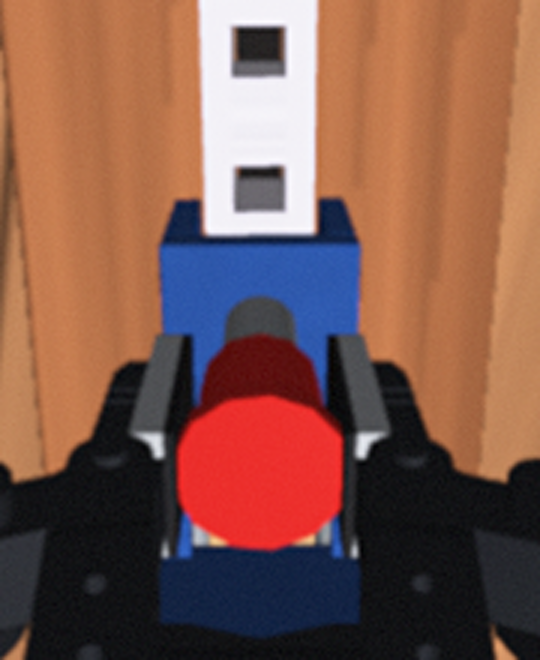

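View pics/s11c.png

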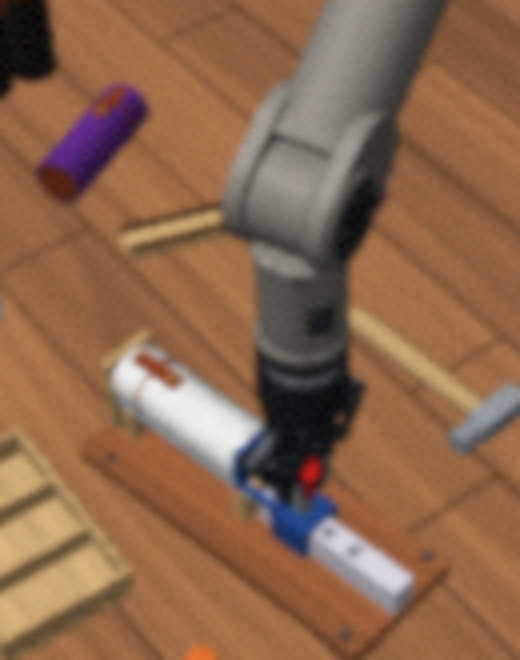

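View pics/t11c.png

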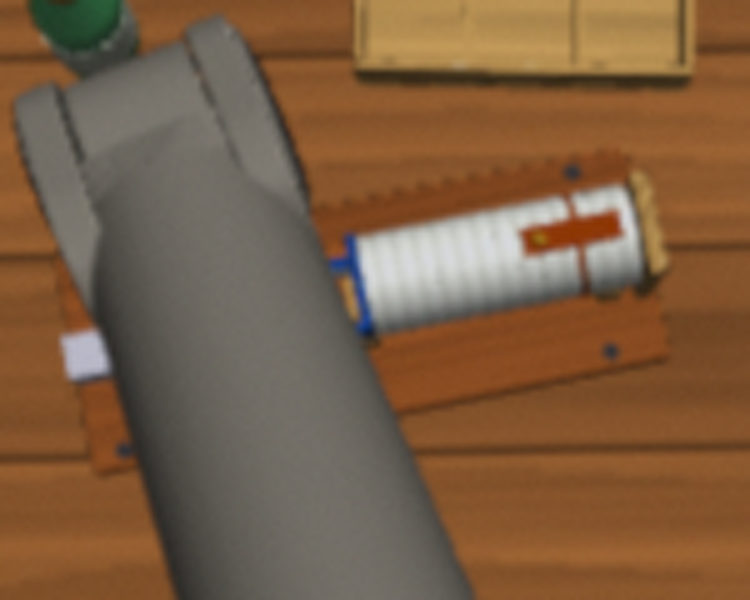

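Everything agrees: travel is 29.5 mm, the tool is back at 0.0977 m (0.0976 m when gripped), and the pin has bottomed (+3.7 N). The case lies snug between the plate and the stop. A short hold, then I hand in.

Request:
carry_out(rows="0 0 0 0 0 0;0 0 0 0 0 0;0 0 0 0 0 0;0 0 0 0 0 0")

```text
time: 16.25
tcp_pos: [0.5898, 0.055, 0.0977]
tool_rot: [[-0.178, 0.984, 0.001], [0.984, 0.178, 0.003], [0.003, 0.002, -1.0]]
force: [5.0, 4.7, 2.3]
finger_gap: 0.0257
```

```bash
python3 - <<'E'
from h import *
s=arm.get_state();print(s["time"],s["tcp_pos"],s["force"],s["finger_gap"])
print(arm.job_done())
E
```

```text
16.25 [0.58977907 0.0550362  0.09772939] [5.02291483 4.65349703 2.32834205] 0.02573149992448363
the job is handed in; nothing more can be done
None
```

I laid the white case in the cradle and let go. Then I pulled the red plunger up, slid the blue stop to the next hole and lowered the pin fully. The job was handed in at 16.25 s with the gripper still holding the red plunger. No verdict was reported.

- **Stop and pin:** The tool moved 29.5 mm along the rail. It ended at 97.7 mm height, against 97.6 mm when I gripped the plunger with the pin down. The vertical force changed from the spring pulling down to +2 to +4 N upward, so the pin had bottomed.
- **Case:** In the last top and scene images the case sits straight on the bars between the end plate and the stop. I judged this by eye and did not measure its final position.
- **Grip:** The pads hold the plunger by the knob's lip, at a 25.7 mm gap and a 70 N squeeze setting, rather than by the 23 mm part. I regripped once lower down and the gap stayed about the same. The lip did not slip during the pull.
- **Disagreement:** The jig's board corners did not fit its stated origin, by about 11 mm along its length. I used the knob, holes and stop instead. The wrist camera agreed with them to about 1–2 mm.

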